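Rock the jammed pepper mill free of the condiment rack

ROBOT

A 7-joint arm with a two-finger parallel gripper is mounted at the origin on a cart in front of the work surface, level with it; the furniture and walls round the work are solid. World frame = base frame: x ahead of the robot, y to its left, z up, the work surface at z = 0. Lengths are in m, angles in rad, forces in N, time in s.
With the tool pointing down it reaches from about 0.4 to 0.85 m from the base axis. Payload 10.4 kg.
Tool frame: the origin (TCP) lies midway between the tips of the shut fingers; the grasp point (between the pads) lies 19 mm behind it; z points along the fingers, y is the line along which they close (so a half turn about z gives the same grasp; the last joint's range is limited). The gripper opens to 87 mm and grips with 3 to 60 N. Pads are 19 mm wide; open, the fingers measure 117 mm over their backs; the gripper's body (75 mm by 190 mm) begins 51 mm behind the grasp point.
Start: joints at [-1.251, 0.332, -0.065, 1.46, 0.022, 1.35, -0.088], TCP at [0.21, 0.589, 0.223] pointing down, gripper open.
Joint ranges: [-2.6, 2.6], [-0.5, 2.12], [-1.47, 1.34], [0.16, 2.42], [-1.27, 4.41], [0.06, 2.06], [-2.6, 2.6]. Speed limits (rad/s): [2.22, 2.22, 2.79, 2.79, 3.14, 3.14, 3.14].

INTERFACE

Orientations are given as a unit quaternion [x, y, z, w].
In Python, from bench import sensors, eyes, order gives the robot as it stands.
- The arm moves only by the tool arm_command, never from a script. Its argument "steps" is a list of rows, each an object with "rot": the turn, a rotation vector about the world's x, y, z in degrees, a list of three; "slide": the shift along the world's x, y, z in m, a list of three; "grip": the opening, from 0 (shut) to 1 (fully open). A call has exactly 8 rows; each row shifts and turns the commanded pose from where the row before left it; what a row does not reach is not made up. A row lasts 1/8 s, in which the tool goes at most 62.5 mm and 10.7 degrees, less where a joint would pass 70% of its speed; a pose out of reach is approached as far as the arm can. A call with a gripper value outside its range is refused whole. The fingers move at their own pace and stop on an object; "newtons" is the grip in N (left out, the last holds). Time passes only in rows, so rows that do not move let the fingers close, or fill a call up. It gives the time, the measured TCP pose, the force, the opening and the grip force at its end, in the units of the state.
- sensors.read_state(): the state, without advancing time (a new reading comes with each control period).
- eyes.camera(name): name is "side" or "top"; returns a dict with "pixels" (384x512x3 uint8, red, green, blue), "intrinsics" (3x3 intrinsics, pixels), "pose" (4x4, takes a point from camera to world coordinates). Camera axes: x right, y down, z forward; pixel columns grow to the right and rows downward; lengths in m; the calibration is good to about 2 mm. A picture is of the moment at which its call begins. There is no depth.
- order.close_job(): hands the job in; it is judged then, once.
Trained networks look in a picture, given as the dict that the camera call returned (one of the last four; its "shot" number tells which), for a name from the list of things; names that differ only in an ending like _2 or _b are one class to them, and where a whole thing is asked for, a point or a joint stands for the part that bears it (a point fixed in the world has none). Each returns a list of dicts, best first, with "conf" (0 to 1); they miss things now and then, are a little off and sometimes report something else, mostly with a low value. They report only what shows in the picture. A call takes as long as a camera call. They do not tell look-alikes from the thing itself.
- eyes.look_for(name, picture): "bbox" ([left, top, right, bottom] in pixels, round what is visible of it).
The state is a dict: "time": time; "joint_positions": joint angles; "joint_vel": joint speeds; "joint_torque": joint torques, N m; "ee_pos": TCP position; "eef_rot": TCP orientation; "ft_force": force on the tool from outside, world axes, zero at the start; "torque": the same for the moment, N m; "width": finger opening in m; "grip_force": force on a finger pad.
Only numpy, scipy, OpenCV 4.12 (cv2) and the standard library are available. Lean on these libraries where they do the work, as an engineer would, in place of code of your own. Each camera call takes 0.05 s, during which the arm holds its last target. There are 200 camera calls.

TASK

The pepper mill is jammed between the two stiff sliding dividers of the condiment rack, and pulled straight up it would bring the whole rack with it. Push the mill's head over to one side and then to the other, so that the leaning mill shoves first one divider and then the other aside, until it stands loose; then lift it over the rack's front rail and set it down gently, upright, on the serving tray next to the white jar. Leave the rack standing where it is, and do not knock over or push about the jars in the rack and on the tray.

Things in the scene. Friction and masses are not known exactly. Their poses are not given: they have to be found in the camera images.
- mill: Turned wooden pepper mill, 170 tall, about 0.18 kg. Origin: centre of its underside, z up along its axis. Body tapers from 58 diameter at the foot to 48 at 120; ball-shaped head 123 to 159, widest (50) at 137; 12 wide metal knob on top to 170. Its foot stands in the rack's recess, its body pinched by the dividers. Round: its yaw means nothing. Tips over only if leaned past about 20 degrees.
- rack: Loose wooden condiment rack on rubber feet, 1.4 kg, 114 (x) x 300 (y). Origin: centre of its underside; -x is its front (robot's side), +y its left seen from there. Board top at z 21; a round recess 62 wide, 10 deep (bottom z 11) at its centre holds the mill's foot. Ends 101 high; steel front rail 8 thick at x -48, top at z 54; rear rails at x +48. Jars stand near y +103 and -103.
- div_left (a joint): Sliding steel divider of the rack on the mill's +y side. 0: rubber pad tight on the mill; grows to 0.014 as it is pushed outward (+y). Plate 3 thick, 84 deep (x), top at z 96; pad at z 70 to 84 (rack frame). Stiff: slides only at about 14 N, no spring, stays where pushed. The mill's foot passes freely once both dividers are 4 mm or more out.
- div_right (a joint): The same divider on the mill's -y side of the rack; 0: pad tight on the mill, grows to 0.014 as it is pushed outward (rack's -y).
- tray: Fixed rectangular wooden serving tray, 190 (x) x 270 (y), flat floor at z 6, rim 9 thick and 24 high, steel handles to z 42 at both short ends. Origin: centre of its underside. The white jar stands at its +y end; the -y end is empty: its middle is at x 0, y -65 in the tray frame.
- salt: White ceramic lidded jar, 87 diameter, 110 tall with its knob, 0.75 kg, loose, on the tray near x 0, y +67 of the tray frame. Origin: centre of its underside. Not to be disturbed.
- spice_dark: Loose spice jar with a dark lid, 44 diameter, 96 tall, in the rack's +y bay. Origin: centre of its underside. Not to be disturbed.
- spice_white: Loose spice jar with a white lid, 47 diameter, 98 tall, in the rack's -y bay. Origin: centre of its underside. Not to be disturbed.
Not all that is in view belongs to the job. What is meant by the mill is not yellow, and is the smaller of those in its own colour.

How it is judged:
By the outcome, as a careful person would: the job done as asked, in the order asked, and still so for the second after the job is handed in, with the robot touching nothing.
It also fails if it takes over 61 s, if anything falls off the work surface, if the arm or the gripper's body presses on something with over 40 N, if the wrist force passes 120 N, or if a joint passes its speed limit or range.

## Working session

There is one attempt and no reset: what is moved stays moved. The work goes in short steps, Python scripts to look and compute and a tool call to move; the robot and the scene stay as the last step left them, time stands still between calls to the robot, and variables do not carry over. Pictures are saved under pics/ and viewed, at most 13 in all, crops included, and the job is handed in when it is done.

Besides the shell and the picture viewer there is one more tool, called after ">>>" in YAML: its name, and indented under it one key for each argument. arm_command: Moves the arm, as the interface text tells. Its arguments: {"type":"object","properties":{"steps":{"type":"array","items":{"type":"object","properties":{"rot":{"type":"array","items":{"type":"number"}},"slide":{"type":"array","items":{"type":"number"}},"grip":{"type":"number"}}}},"newtons":{"type":"number"}},"required":["steps"]}

```bash
mkdir -p pics; cat > h.py <<'E'
import numpy as np, cv2
from bench import sensors, eyes, order
def ray(p,u,v):
    d=np.linalg.inv(p["intrinsics"])@np.array([u,v,1.]); T=np.array(p["pose"]); return T[:3,3],T[:3,:3]@d
def atz(p,u,v,z):
    o,d=ray(p,u,v); return o+d*(z-o[2])/d[2]
def proj(p,X):
    T=np.array(p["pose"]); c=T[:3,:3].T@(np.array(X)-T[:3,3]); q=np.array(p["intrinsics"])@c; return q[:2]/q[2]
def save(p,n): cv2.imwrite("pics/"+n+".png",cv2.cvtColor(np.asarray(p["pixels"]),cv2.COLOR_RGB2BGR))
def tri(p,a,q,b):
    o1,d1=ray(p,*a);o2,d2=ray(q,*b);A=np.c_[d1,-d2];s=np.linalg.lstsq(A,o2-o1,rcond=None)[0]
    x=o1+d1*s[0];y=o2+d2*s[1];return (x+y)/2,np.linalg.norm(x-y)
E
python3 - <<'E'
from h import *
np.set_printoptions(precision=3,suppress=True)
ps={}
for c in("top","side"):
    p=eyes.camera(c);save(p,c+"0");ps[c]=p;print(c,np.array(p["pose"]),p["intrinsics"])
    for n in("mill","rack","tray","salt","spice_dark","spice_white","div_left"):
        print(n,[([round(x) for x in r["bbox"]],round(r["conf"],2)) for r in eyes.look_for(n,p)[:4]])
print(sensors.read_state())
cv2.imwrite("pics/both0.png",cv2.resize(np.hstack([cv2.imread("pics/top0.png"),cv2.imread("pics/side0.png")]),None,fx=.78,fy=.78))
E
```

```text
top [[-0.005 -0.984  0.18   0.436]
 [-1.     0.007  0.011  0.052]
 [-0.013 -0.18  -0.984  0.884]
 [ 0.     0.     0.     1.   ]] [[347.704   0.    253.756]
 [  0.    347.704 185.167]
 [  0.      0.      1.   ]]
mill [([155, 144, 194, 181], 0.84), ([91, 120, 154, 170], 0.79), ([141, 205, 177, 232], 0.71)]
rack []
tray [([269, 174, 389, 274], 0.6)]
salt [([288, 190, 331, 229], 0.8), ([94, 183, 233, 251], 0.38)]
spice_dark [([104, 212, 137, 234], 0.6)]
spice_white [([194, 199, 222, 224], 0.91)]
div_left [([143, 198, 160, 249], 0.76)]
side [[ 0.967 -0.158  0.2    0.356]
 [-0.254 -0.652  0.714 -0.752]
 [ 0.018 -0.741 -0.671  0.83 ]
 [ 0.     0.     0.     1.   ]] [[434.63    0.    252.434]
 [  0.    434.63  189.57 ]
 [  0.      0.      1.   ]]
mill [([247, 72, 271, 145], 0.98), ([197, 116, 216, 146], 0.93), ([247, 115, 260, 168], 0.71)]
rack [([175, 106, 241, 201], 0.64)]
tray [([188, 219, 281, 319], 0.65), ([222, 204, 260, 252], 0.25)]
salt [([222, 205, 258, 255], 0.78)]
spice_dark [([189, 111, 206, 136], 0.62)]
spice_white [([214, 145, 231, 168], 0.79)]
div_left [([186, 131, 222, 151], 0.54)]
{'time': 0.8, 'joint_positions': array([-1.251,  0.332, -0.065,  1.46 ,  0.022,  1.35 , -0.088]), 'joint_vel': array([ 0.001,  0.001, -0.001,  0.   , -0.001,  0.   , -0.   ]), 'joint_torque': array([  0.   , -62.299,   0.024, -39.011,  -0.061,   0.031,   0.   ]), 'ee_pos': array([0.21 , 0.589, 0.223]), 'eef_rot': array([0.171, 0.985, 0.   , 0.   ]), 'ft_force': array([-0.119, -0.869,  0.55 ]), 'torque': array([-0.011,  0.026, -0.019]), 'grip_force': 0.0, 'width': 0.08720751480923444}
```

View pics/top0.png

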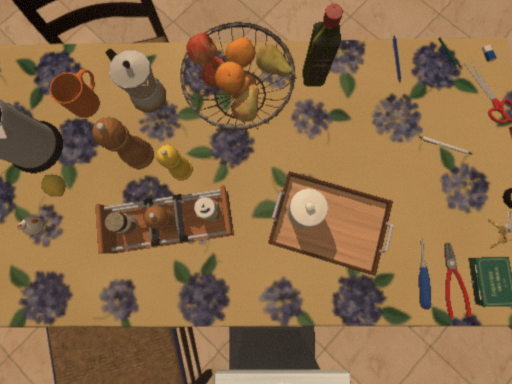

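View pics/side0.png

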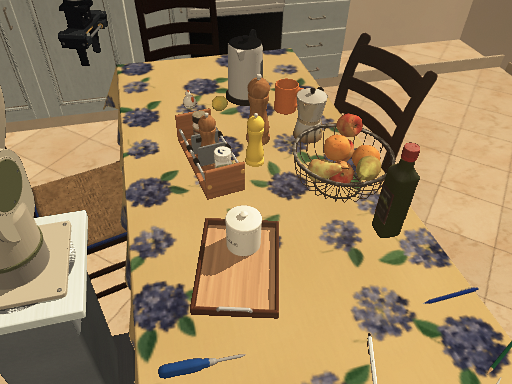

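The pictures show three candidate mills: a tall brown one at top (120,140), side (259,100); a yellow one at top (172,160), side (256,140); and a small brown one in the rack at top (155,217), side (207,130). I choose the small brown one in the rack. The tray is at top (330,222), with the white jar at (308,208).

```bash
python3 - <<'E'
import cv2,numpy as np
a=cv2.imread("pics/top0.png")[175:280,85:245];b=cv2.imread("pics/side0.png")[95:210,165:260]
a=cv2.resize(a,None,fx=5,fy=5,interpolation=2);b=cv2.resize(b,None,fx=5,fy=5,interpolation=2)
cv2.imwrite("pics/ca.png",a);cv2.imwrite("pics/cb.png",b)
E
```

```text
(no output)
```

View pics/ca.png

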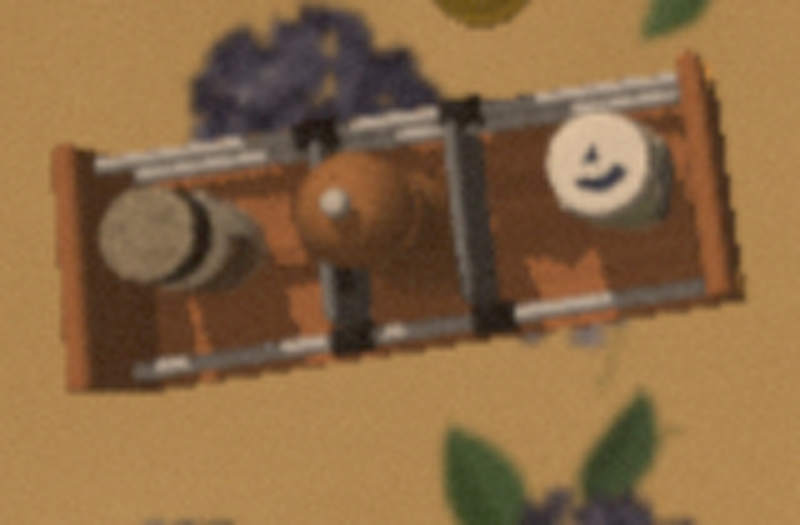

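View pics/cb.png

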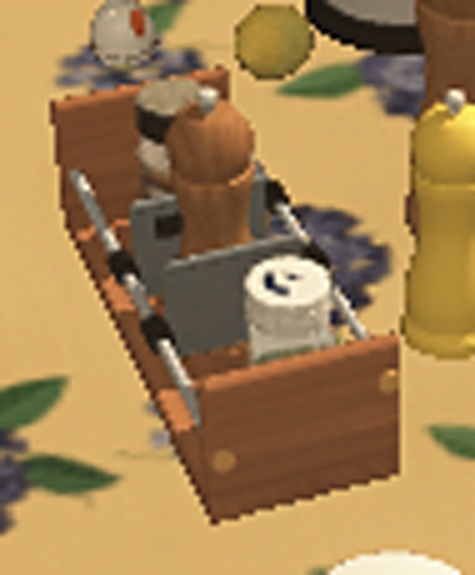

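Candidates at pixel: small brown in the rack, top (152,216) / side (206,115), chosen. The crop confirms it: a brown body pinched between the two dividers, dark jar on the left, white-lid jar on the right. The knob is at crop (333,203) and (207,98).

```bash
python3 - <<'E'
from h import *
np.set_printoptions(precision=4,suppress=True)
t=eyes.camera("top");s=eyes.camera("side")
print("knob",tri(t,(151.6,215.6),s,(206.4,114.8)), atz(t,151.6,215.6,.178))
ca=lambda u,v:(85+u/5,175+v/5)
P=[atz(t,*ca(*c),.101) for c in((55,148),(68,390),(683,55),(712,298),(698,52),(740,298))]
print(np.array(P)); 
cb=lambda u,v:(165+u/5,95+v/5)
print("side near end", [atz(s,*cb(*c),.101) for c in((400,338),(203,383))],"far",[atz(s,*cb(*c),.101) for c in((228,68),(52,103))])
print("bottom near",[atz(s,*cb(*c),.005) for c in((400,475),(213,522))])
# tray corners
print("tray",np.array([atz(t,u,v,.024) for u,v in((288,173),(391,199),(375,273),(270,241))]))
print("saltknob",atz(t,309,209,.105))
# automatic tray check in side
print("trayside",np.array([atz(s,u,v,.024) for u,v in((206,219),(280,222),(278,310),(193,310))]))
E
```

```text
knob (array([0.5049, 0.2693, 0.1768]), np.float64(0.0018832805802858723)) [0.5038 0.269  0.178 ]
[[0.5371 0.421  0.101 ]
 [0.4288 0.4069 0.101 ]
 [0.578  0.135  0.101 ]
 [0.4676 0.1208 0.101 ]
 [0.5794 0.1281 0.101 ]
 [0.4676 0.1083 0.101 ]]
side near end [array([0.5817, 0.1323, 0.101 ]), array([0.4726, 0.1197, 0.101 ])] far [array([0.5423, 0.4201, 0.101 ]), array([0.4303, 0.4048, 0.101 ])]
bottom near [array([0.5815, 0.1288, 0.005 ]), array([0.4722, 0.1156, 0.005 ])]
tray [[ 0.6241 -0.0245  0.024 ]
 [ 0.556  -0.2784  0.024 ]
 [ 0.3777 -0.2267  0.024 ]
 [ 0.4547  0.0233  0.024 ]]
saltknob [ 0.5234 -0.0624  0.105 ]
trayside [[ 0.4524  0.0246  0.024 ]
 [ 0.6338 -0.0307  0.024 ]
 [ 0.5528 -0.2749  0.024 ]
 [ 0.3786 -0.2313  0.024 ]]
```

>>> arm_command:
  steps:
    - {"slide": [0.037, -0.04, 0.008], "rot": [0, 0, 3.4], "grip": 1}
    - {"slide": [0.037, -0.04, 0.008], "rot": [0, 0, 3.4], "grip": 1}
    - {"slide": [0.037, -0.04, 0.008], "rot": [0, 0, 3.4], "grip": 1}
    - {"slide": [0.037, -0.04, 0.008], "rot": [0, 0, 3.4], "grip": 1}
    - {"slide": [0.037, -0.04, 0.006], "rot": [0, 0, 3.4], "grip": 1}
    - {"slide": [0.037, -0.04, 0.006], "rot": [0, 0, 3.4], "grip": 1}
    - {"slide": [0.037, -0.04, 0.0], "rot": [0, 0, 3.4], "grip": 1}
    - {"slide": [0.037, -0.04, 0.0], "rot": [0, 0, 3.4], "grip": 1}
  newtons: 20

```text
time: 1.9
ee_pos: [0.5071, 0.2673, 0.2669]
eef_rot: [-0.067, 0.998, 0.0, 0.0]
ft_force: [1.2, -0.7, -0.6]
width: 0.0869
grip_force: 0.0
```

>>> arm_command:
  steps:
    - {"slide": [-0.002, 0.001, -0.025], "grip": 1}
    - {"slide": [0, 0, -0.025], "grip": 1}
    - {"slide": [0, 0, -0.025], "grip": 1}
    - {"slide": [0, 0, -0.02], "grip": 1}
    - {"slide": [0, 0, -0.018], "grip": 1}
    - {"slide": [0, 0, -0.016], "grip": 1}
    - {"slide": [0, 0, 0], "grip": 1}
    - {"slide": [0, 0, 0], "grip": 1}

```text
schema error: expected keys rot, slide, grip
```

```bash
python3 - <<'E'
from h import *
t=eyes.camera("top");s=eyes.camera("side")
save(t,"t1");save(s,"s1")
a=cv2.resize(cv2.imread("pics/t1.png")[160:280,80:250],None,fx=2.3,fy=2.3,interpolation=2);b=cv2.resize(cv2.imread("pics/s1.png")[60:210,150:300],(400,400),interpolation=2)
c=np.zeros((400,800,3),np.uint8);c[:a.shape[0],:a.shape[1]]=a;c[:,400:]=b;cv2.imwrite("pics/v1.png",c)
E
```

```text
(no output)
```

View pics/v1.png

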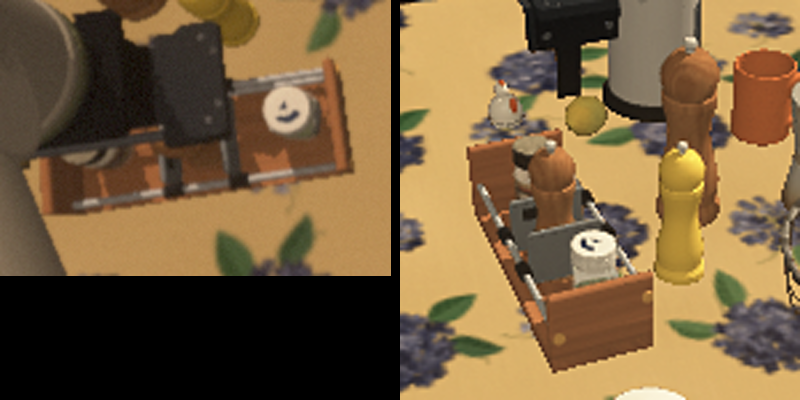

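The call was refused because rows need "rot". The picture shows the gripper still high over the mill (mill head at crop (550,170)) and the scene undisturbed.

>>> arm_command:
  steps:
    - {"slide": [-0.002, 0.001, -0.025], "rot": [0, 0, 0], "grip": 1}
    - {"slide": [0, 0, -0.025], "rot": [0, 0, 0], "grip": 1}
    - {"slide": [0, 0, -0.025], "rot": [0, 0, 0], "grip": 1}
    - {"slide": [0, 0, -0.02], "rot": [0, 0, 0], "grip": 1}
    - {"slide": [0, 0, -0.018], "rot": [0, 0, 0], "grip": 1}
    - {"slide": [0, 0, -0.016], "rot": [0, 0, 0], "grip": 1}
    - {"slide": [0, 0, 0], "rot": [0, 0, 0], "grip": 1}
    - {"slide": [0, 0, 0], "rot": [0, 0, 0], "grip": 1}

```text
time: 3.0
ee_pos: [0.5044, 0.2699, 0.1382]
eef_rot: [-0.066, 0.998, 0.0, 0.0]
ft_force: [-0.1, -0.9, 0.3]
width: 0.0865
grip_force: 0.0
```

```bash
python3 - <<'E'
from h import *
t=eyes.camera("top");s=eyes.camera("side")
save(s,"s2")
b=cv2.resize(cv2.imread("pics/s2.png")[85:205,160:280],(600,600),interpolation=2)
cv2.imwrite("pics/v2.png",b);print(sensors.read_state())
E
```

```text
{'time': 3.1, 'joint_positions': array([-0.70648849,  0.27480755,  0.15927237,  1.72154446, -0.04739855,
        1.14750182,  1.1689686 ]), 'joint_vel': array([ 0.00177852, -0.0005861 ,  0.00104244,  0.00255465,  0.00043869,
       -0.00137146, -0.00107655]), 'joint_torque': array([-2.17366253e-02, -5.44476020e+01,  2.40311086e+00, -3.62089992e+01,
        1.69636571e-02,  8.84114136e-02, -1.77802791e-03]), 'ee_pos': array([0.5045391 , 0.26993413, 0.13847019]), 'eef_rot': array([-6.58777865e-02,  9.97827426e-01,  4.14696861e-04,  6.10544782e-04]), 'ft_force': array([-0.41205496, -0.18095452, -0.3495421 ]), 'torque': array([-0.03409305,  0.03430922, -0.02161138]), 'grip_force': 0.0, 'width': 0.08667117092943705}
```

View pics/v2.png

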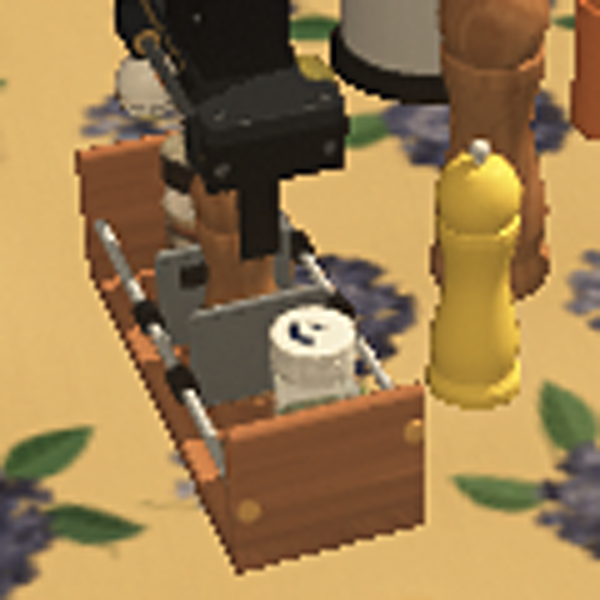

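>>> arm_command:
  steps:
    - {"slide": [-0.001, 0.007, -0.003], "rot": [0, 0, 0], "grip": 1}
    - {"slide": [-0.001, 0.006, -0.002], "rot": [0, 0, 0], "grip": 1}
    - {"slide": [0, 0.003, 0], "rot": [0, 0, 0], "grip": 1}
    - {"slide": [-0.001, 0.002, 0], "rot": [0, 0, 0], "grip": 1}
    - {"slide": [0, 0.002, 0], "rot": [0, 0, 0], "grip": 1}
    - {"slide": [-0.001, 0.002, 0], "rot": [0, 0, 0], "grip": 1}
    - {"slide": [0, 0.002, 0], "rot": [0, 0, 0], "grip": 1}
    - {"slide": [0, 0.002, 0], "rot": [0, 0, 0], "grip": 1}

```text
time: 4.1
ee_pos: [0.5012, 0.2932, 0.1331]
eef_rot: [-0.065, 0.998, -0.001, 0.0]
ft_force: [0.1, -9.9, 7.4]
width: 0.0869
grip_force: 5.2
```

>>> arm_command:
  steps:
    - {"slide": [0, 0.002, 0], "rot": [0, 0, 0], "grip": 1}
    - {"slide": [-0.001, 0.002, 0], "rot": [0, 0, 0], "grip": 1}
    - {"slide": [0, 0.002, 0], "rot": [0, 0, 0], "grip": 1}
    - {"slide": [0, 0.002, 0], "rot": [0, 0, 0], "grip": 1}
    - {"slide": [0, 0.001, 0], "rot": [0, 0, 0], "grip": 1}
    - {"slide": [0, 0.001, 0], "rot": [0, 0, 0], "grip": 1}
    - {"slide": [0, 0, 0], "rot": [0, 0, 0], "grip": 1}
    - {"slide": [0, 0, 0], "rot": [0, 0, 0], "grip": 1}

```text
time: 5.1
ee_pos: [0.5014, 0.3022, 0.134]
eef_rot: [-0.064, 0.998, -0.002, 0.001]
ft_force: [1.8, -11.7, 11.6]
width: 0.0866
grip_force: 6.9
```

```bash
python3 - <<'E'
from h import *
t=eyes.camera("top");s=eyes.camera("side")
save(t,"t3");save(s,"s3")
a=cv2.resize(cv2.imread("pics/t3.png")[175:275,85:245],(480,300),interpolation=2);b=cv2.resize(cv2.imread("pics/s3.png")[95:205,165:245],(400,550),interpolation=2)
c=np.zeros((550,800,3),np.uint8);c[:300,:480]=a;c[:,480:]=b[:,:320];cv2.imwrite("pics/v3.png",c)
E
```

```text
(no output)
```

View pics/v3.png

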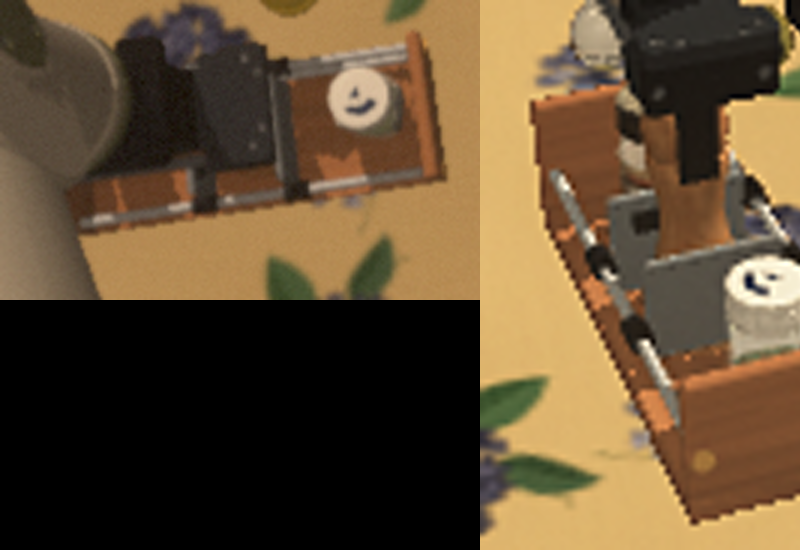

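The brackets on the front rail (crop (204,190) and (293,187)) are about 1.3 px further apart than before, so the left divider is roughly 3 mm out. The rack has not moved. I'll push a bit further.

>>> arm_command:
  steps:
    - {"slide": [0, 0.001, 0], "rot": [0, 0, 0], "grip": 1}
    - {"slide": [0, 0.002, 0], "rot": [0, 0, 0], "grip": 1}
    - {"slide": [-0.001, 0.002, 0], "rot": [0, 0, 0], "grip": 1}
    - {"slide": [0, 0.001, 0], "rot": [0, 0, 0], "grip": 1}
    - {"slide": [0, 0, 0], "rot": [0, 0, 0], "grip": 1}
    - {"slide": [0, -0.003, 0], "rot": [0, 0, 0], "grip": 1}
    - {"slide": [0, -0.01, 0], "rot": [0, 0, 0], "grip": 1}
    - {"slide": [0.002, -0.01, 0], "rot": [0, 0, 0], "grip": 1}

```text
time: 6.2
ee_pos: [0.4998, 0.2883, 0.1324]
eef_rot: [-0.066, 0.998, 0.0, -0.0]
ft_force: [-0.1, 0.2, -0.1]
width: 0.087
grip_force: 0.0
```

```bash
cat > m.py <<'E'
from h import *
# track divider brackets & rack end between first side/top image and now, by subpixel phase/template match
def track(a,b,box,pad=5):
    x0,y0,x1,y1=box;k=8
    up=lambda i:cv2.resize(i,None,fx=k,fy=k,interpolation=cv2.INTER_CUBIC)
    T=up(a[y0:y1,x0:x1]);S=up(b[y0-pad:y1+pad,x0-pad:x1+pad])
    r=cv2.matchTemplate(S,T,cv2.TM_CCOEFF_NORMED);_,v,_,l=cv2.minMaxLoc(r);return (l[0]/k-pad,l[1]/k-pad,round(v,2))
s=eyes.camera("side");t=eyes.camera("top")
import sys;save(t,"t"+sys.argv[1]);save(s,"s"+sys.argv[1])
for nm,c,boxes in(("s0","side",dict(leftbr=(184,143,194,153),rightbr=(191,156,201,166),end=(205,165,247,198),cornerL=(175,108,190,125))),("t0","top",dict(leftbr=(149,235,162,247),rightbr=(177,232,190,244),end=(220,220,234,238)))):
    a=cv2.imread("pics/side0.png" if c=="side" else "pics/top0.png");b=cv2.imread("pics/"+c[0]+sys.argv[1]+".png")
    for n,bx in boxes.items(): print(c,n,track(a,b,bx))
print(sensors.read_state()["ft_force"],sensors.read_state()["ee_pos"])
E
python3 m.py 4
```

```text
side leftbr (-0.75, -1.5, 0.88)
side rightbr (0.0, 0.0, 0.96)
side end (0.0, 0.0, 1.0)
side cornerL (0.0, 0.0, 0.99)
top leftbr (-3.625, 0.375, 0.96)
top rightbr (0.0, 0.0, 0.99)
top end (0.0, 0.0, 0.99)
[ 0.47652037 -0.11596395 -0.21513515] [0.50046594 0.28715646 0.13249658]
```

>>> arm_command:
  steps:
    - {"slide": [0.002, -0.014, 0], "rot": [0, 0, 0], "grip": 1}
    - {"slide": [0.002, -0.012, 0], "rot": [0, 0, 0], "grip": 1}
    - {"slide": [0.001, -0.006, 0], "rot": [0, 0, 0], "grip": 1}
    - {"slide": [0.001, -0.003, 0], "rot": [0, 0, 0], "grip": 1}
    - {"slide": [0, -0.002, 0], "rot": [0, 0, 0], "grip": 1}
    - {"slide": [0, -0.002, 0], "rot": [0, 0, 0], "grip": 1}
    - {"slide": [0, -0.002, 0], "rot": [0, 0, 0], "grip": 1}
    - {"slide": [0, -0.002, 0], "rot": [0, 0, 0], "grip": 1}

```text
time: 7.3
ee_pos: [0.5058, 0.2474, 0.133]
eef_rot: [-0.067, 0.998, 0.001, 0.0]
ft_force: [-2.3, 8.7, 2.9]
width: 0.087
grip_force: 4.3
```

>>> arm_command:
  steps:
    - {"slide": [0.001, -0.002, 0], "rot": [0, 0, 0], "grip": 1}
    - {"slide": [0, -0.002, 0], "rot": [0, 0, 0], "grip": 1}
    - {"slide": [0, -0.002, 0], "rot": [0, 0, 0], "grip": 1}
    - {"slide": [0, -0.002, 0], "rot": [0, 0, 0], "grip": 1}
    - {"slide": [0, -0.002, 0], "rot": [0, 0, 0], "grip": 1}
    - {"slide": [0, -0.002, 0], "rot": [0, 0, 0], "grip": 1}
    - {"slide": [0, 0, 0], "rot": [0, 0, 0], "grip": 1}
    - {"slide": [0, 0, 0], "rot": [0, 0, 0], "grip": 1}

```text
time: 8.3
ee_pos: [0.5076, 0.2382, 0.135]
eef_rot: [-0.067, 0.998, 0.003, 0.002]
ft_force: [-2.5, 10.9, 10.6]
width: 0.087
grip_force: 6.5
```

```bash
python3 m.py 5
```

```text
side leftbr (-0.75, -1.5, 0.89)
side rightbr (0.625, 1.125, 0.93)
side end (0.0, 0.0, 0.99)
side cornerL (0.125, 0.0, 0.99)
top leftbr (2.875, -0.875, 0.52)
top rightbr (2.0, -0.25, 0.97)
top end (0.0, 0.0, 0.99)
[-1.69371587 11.6509284  10.64374058] [0.50758313 0.23820254 0.13496028]
```

>>> arm_command:
  steps:
    - {"slide": [0.001, -0.002, 0], "rot": [0, 0, 0], "grip": 1}
    - {"slide": [0, -0.002, 0], "rot": [0, 0, 0], "grip": 1}
    - {"slide": [0, -0.002, 0], "rot": [0, 0, 0], "grip": 1}
    - {"slide": [0, 0, 0], "rot": [0, 0, 0], "grip": 1}
    - {"slide": [-0.001, 0.004, 0], "rot": [0, 0, 0], "grip": 1}
    - {"slide": [-0.001, 0.01, 0], "rot": [0, 0, 0], "grip": 1}
    - {"slide": [-0.001, 0.011, 0], "rot": [0, 0, 0], "grip": 1}
    - {"slide": [-0.001, 0.01, 0], "rot": [0, 0, 0], "grip": 1}

```text
time: 9.4
ee_pos: [0.5038, 0.2632, 0.1321]
eef_rot: [-0.066, 0.998, -0.0, -0.0]
ft_force: [-0.1, 0.8, -0.4]
width: 0.0867
grip_force: 0.0
```

```bash
python3 m.py 6; python3 -c "
import cv2;b=cv2.resize(cv2.imread('pics/s6.png')[85:205,160:280],(600,600),interpolation=2);cv2.imwrite('pics/v6.png',b)"
```

```text
side leftbr (-0.75, -1.5, 0.88)
side rightbr (0.875, 1.625, 0.96)
side end (0.0, 0.0, 0.99)
side cornerL (0.0, 0.0, 0.99)
top leftbr (-3.625, 0.375, 0.96)
top rightbr (3.75, -0.625, 0.92)
top end (0.0, 0.0, 0.99)
[ 0.04583537 -0.34605888 -0.56516173] [0.50353071 0.2641062  0.13222224]
```

View pics/v6.png

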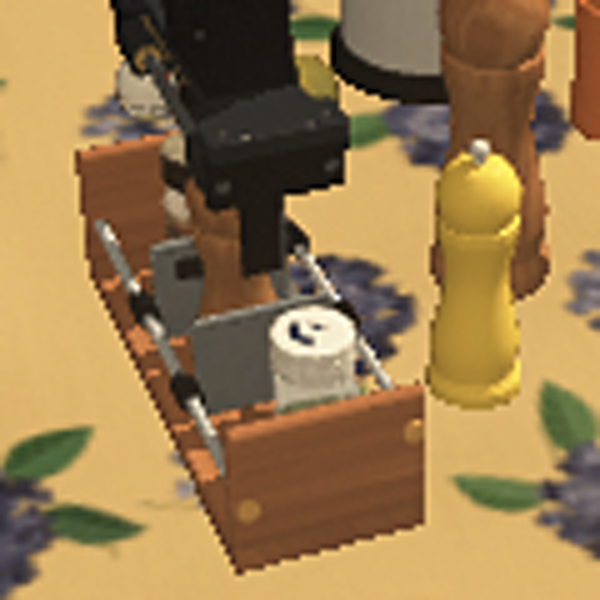

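Both dividers are now about 8.7 mm out, the rack is unmoved, and the mill (crop (235,260)) stands between them with gaps on both sides. I'll centre and grip its head.

>>> arm_command:
  steps:
    - {"slide": [0.001, 0.005, -0.003], "rot": [0, 0, 0], "grip": 1}
    - {"slide": [0, 0, -0.001], "rot": [0, 0, 0], "grip": 0.7}
    - {"slide": [0, 0, 0], "rot": [0, 0, 0], "grip": 0.6}
    - {"slide": [0, 0, 0], "rot": [0, 0, 0], "grip": 0.5}
    - {"slide": [0, 0, 0], "rot": [0, 0, 0], "grip": 0.4}
    - {"slide": [0, 0, 0], "rot": [0, 0, 0], "grip": 0.3}
    - {"slide": [0, 0, 0], "rot": [0, 0, 0], "grip": 0.3}
    - {"slide": [0, 0, 0], "rot": [0, 0, 0], "grip": 0.3}
  newtons: 20

```text
time: 10.5
ee_pos: [0.5051, 0.2677, 0.1286]
eef_rot: [-0.066, 0.998, 0.0, 0.0]
ft_force: [-0.5, 0.6, 0.5]
width: 0.0475
grip_force: 19.4
```

>>> arm_command:
  steps:
    - {"slide": [0, 0, 0.005], "rot": [0, 0, 0], "grip": 0.3}
    - {"slide": [0, 0, 0.01], "rot": [0, 0, 0], "grip": 0.3}
    - {"slide": [0, 0, 0.015], "rot": [0, 0, 0], "grip": 0.3}
    - {"slide": [0, 0, 0.02], "rot": [0, 0, 0], "grip": 0.3}
    - {"slide": [0, 0, 0.025], "rot": [0, 0, 0], "grip": 0.3}
    - {"slide": [0, 0, 0.025], "rot": [0, 0, 0], "grip": 0.3}
    - {"slide": [0, 0, 0.025], "rot": [0, 0, 0], "grip": 0.3}
    - {"slide": [0, 0, 0.015], "rot": [0, 0, 0], "grip": 0.3}
  newtons: 25

```text
time: 11.5
ee_pos: [0.5054, 0.2678, 0.2708]
eef_rot: [-0.066, 0.998, 0.001, 0.001]
ft_force: [-0.1, 0.3, -1.2]
width: 0.0473
grip_force: 24.3
```

```bash
python3 m.py 7; python3 -c "
import cv2;b=cv2.resize(cv2.imread('pics/s7.png')[45:205,160:320],(600,600),interpolation=2);cv2.imwrite('pics/v7.png',b)"
```

```text
side leftbr (-0.75, -1.5, 0.88)
side rightbr (1.0, 1.75, 0.82)
side end (0.0, 0.0, 0.99)
side cornerL (0.0, 0.0, 0.99)
top leftbr (-3.625, 0.5, 0.96)
top rightbr (4.0, -0.625, 0.88)
top end (0.0, 0.0, 0.99)
[-0.17457139 -0.21983216 -1.8476062 ] [0.50569376 0.26797588 0.27062745]
```

View pics/v7.png

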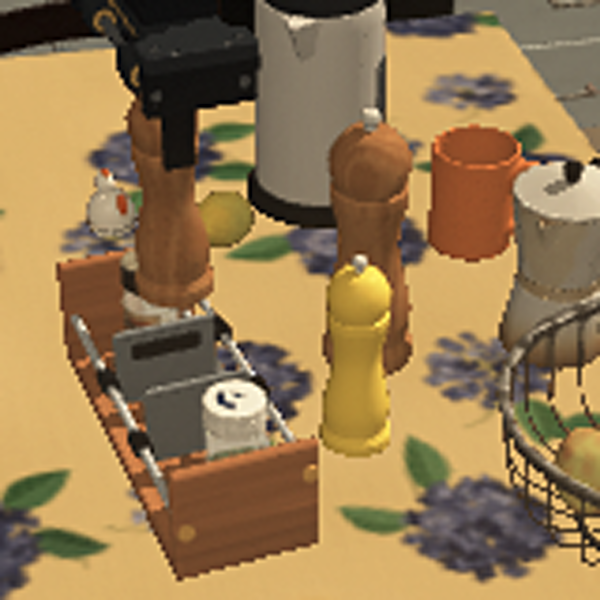

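The mill is held clear of the dividers (foot at crop (172,290)), and the rack and jars are undisturbed. Next is forward over the front rail, then across to the tray.

>>> arm_command:
  steps:
    - {"slide": [-0.015, -0.002, 0.005], "rot": [0, 0, 0], "grip": 0.3}
    - {"slide": [-0.03, -0.004, 0.005], "rot": [0, 0, 0], "grip": 0.3}
    - {"slide": [-0.035, -0.005, 0.005], "rot": [0, 0, 0], "grip": 0.3}
    - {"slide": [-0.03, -0.005, 0], "rot": [0, 0, 0], "grip": 0.3}
    - {"slide": [-0.02, -0.015, 0], "rot": [0, 0, -1], "grip": 0.3}
    - {"slide": [-0.005, -0.03, 0], "rot": [0, 0, -2], "grip": 0.3}
    - {"slide": [0, -0.04, 0], "rot": [0, 0, -3], "grip": 0.3}
    - {"slide": [0, -0.045, 0], "rot": [0, 0, -3], "grip": 0.3}

```text
time: 12.6
ee_pos: [0.3688, 0.1205, 0.2828]
eef_rot: [0.013, 1.0, -0.0, -0.0]
ft_force: [0.9, 0.1, -1.0]
width: 0.0476
grip_force: 24.4
```

>>> arm_command:
  steps:
    - {"slide": [0.01, -0.045, 0], "rot": [0, 0, -3], "grip": 0.3}
    - {"slide": [0.018, -0.045, 0], "rot": [0, 0, -3], "grip": 0.3}
    - {"slide": [0.018, -0.045, 0], "rot": [0, 0, -3], "grip": 0.3}
    - {"slide": [0.018, -0.045, 0], "rot": [0, 0, -3], "grip": 0.3}
    - {"slide": [0.018, -0.045, 0], "rot": [0, 0, -2], "grip": 0.3}
    - {"slide": [0.018, -0.04, 0], "rot": [0, 0, -1], "grip": 0.3}
    - {"slide": [0.01, -0.025, 0], "rot": [0, 0, 0], "grip": 0.3}
    - {"slide": [0.006, -0.01, 0], "rot": [0, 0, 0], "grip": 0.3}

```text
time: 13.6
ee_pos: [0.4854, -0.1791, 0.2828]
eef_rot: [0.144, 0.99, 0.0, -0.001]
ft_force: [0.7, 1.0, -1.1]
width: 0.0472
grip_force: 24.4
```

```bash
python3 - <<'E'
from h import *
t=eyes.camera("top");s=eyes.camera("side");save(t,"t8");save(s,"s8");st=sensors.read_state();print(st["ee_pos"],st["eef_rot"],st["width"],st["ft_force"],st["joint_positions"])
print(eyes.look_for("mill",s)[:3])
g=st["ee_pos"]+[0,0,.019]
for h in(-.137,-.12,-.06,0):print(h,proj(s,g+np.array([0,0,h])))
b=cv2.resize(cv2.imread('pics/s8.png')[100:340,130:370],(600,600),interpolation=2)
cv2.imwrite('pics/v8.png',b)
E
```

```text
[ 0.48573707 -0.17823596  0.28295289] [ 1.43300451e-01  9.89679015e-01  4.84320722e-05 -6.52097906e-04] 0.047197899762291703 [ 1.23617436  0.1578822  -1.71944455] [-0.38793995  0.0536868   0.68626228  1.67704601 -0.03427153  1.42438664
  1.58586692]
[{'bbox': [258.1, 76.9, 269.5, 147.1], 'conf': 0.93}, {'bbox': [221.4, 201.5, 249.5, 243.9], 'conf': 0.61}, {'bbox': [255.1, 119.0, 264.5, 168.9], 'conf': 0.54}]
-0.137 [236.32127379 237.90833359]
-0.12 [236.26474122 232.24627935]
-0.06 [236.05279094 211.01826703]
0 [235.81922492 187.62531797]
```

View pics/v8.png

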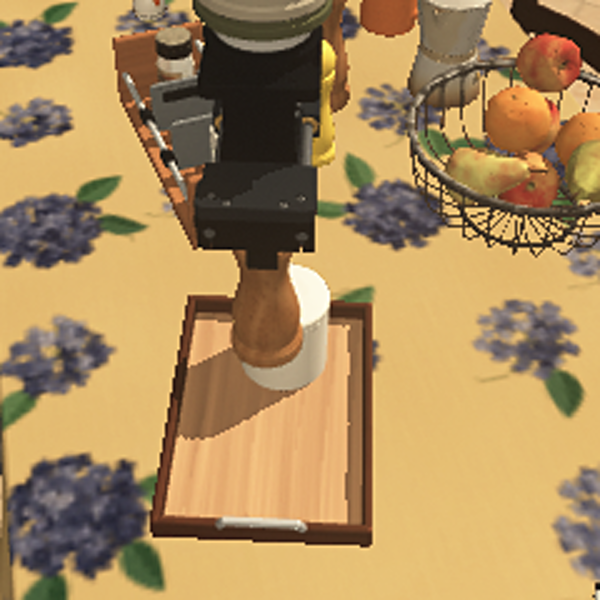

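The mill hangs upright: its foot at crop (267,350) matches the predicted (237,238) px. It is above the empty end of the tray and the white jar stands beyond it. Lowering now.

>>> arm_command:
  steps:
    - {"slide": [0, -0.006, -0.01], "rot": [0, 0, 0], "grip": 0.3}
    - {"slide": [0, -0.006, -0.025], "rot": [0, 0, 0], "grip": 0.3}
    - {"slide": [0, 0, -0.03], "rot": [0, 0, 0], "grip": 0.3}
    - {"slide": [0, 0, -0.03], "rot": [0, 0, 0], "grip": 0.3}
    - {"slide": [0, 0, -0.025], "rot": [0, 0, 0], "grip": 0.3}
    - {"slide": [0, 0, -0.015], "rot": [0, 0, 0], "grip": 0.3}
    - {"slide": [0, 0, -0.01], "rot": [0, 0, 0], "grip": 0.3}
    - {"slide": [0, 0, 0], "rot": [0, 0, 0], "grip": 0.3}

```text
time: 14.75
ee_pos: [0.4859, -0.1902, 0.1384]
eef_rot: [0.143, 0.99, 0.0, -0.0]
ft_force: [0.0, -0.4, -1.5]
width: 0.0473
grip_force: 24.4
```

>>> arm_command:
  steps:
    - {"slide": [0, 0, -0.002], "rot": [0, 0, 0], "grip": 0.3}
    - {"slide": [0, 0, -0.002], "rot": [0, 0, 0], "grip": 0.3}
    - {"slide": [0, 0, -0.002], "rot": [0, 0, 0], "grip": 0.3}
    - {"slide": [0, 0, -0.002], "rot": [0, 0, 0], "grip": 0.3}
    - {"slide": [0, 0, -0.002], "rot": [0, 0, 0], "grip": 0.3}
    - {"slide": [0, 0, -0.001], "rot": [0, 0, 0], "grip": 0.3}
    - {"slide": [0, 0, 0], "rot": [0, 0, 0], "grip": 0.3}
    - {"slide": [0, 0, 0], "rot": [0, 0, 0], "grip": 0.3}

```text
time: 15.75
ee_pos: [0.4861, -0.1903, 0.1276]
eef_rot: [0.143, 0.99, 0.0, 0.0]
ft_force: [-0.2, -0.9, -1.0]
width: 0.0475
grip_force: 24.4
```

>>> arm_command:
  steps:
    - {"slide": [0, 0, -0.001], "rot": [0, 0, 0], "grip": 0.3}
    - {"slide": [0, 0, -0.001], "rot": [0, 0, 0], "grip": 0.3}
    - {"slide": [0, 0, -0.001], "rot": [0, 0, 0], "grip": 0.3}
    - {"slide": [0, 0, 0], "rot": [0, 0, 0], "grip": 0.3}
    - {"slide": [0, 0, 0], "rot": [0, 0, 0], "grip": 0.3}
    - {"slide": [0, 0, 0], "rot": [0, 0, 0], "grip": 0.3}
    - {"slide": [0, 0, 0], "rot": [0, 0, 0], "grip": 0.3}
    - {"slide": [0, 0, 0], "rot": [0, 0, 0], "grip": 0.3}

```text
time: 16.75
ee_pos: [0.4861, -0.1903, 0.1246]
eef_rot: [0.143, 0.99, 0.0, 0.0]
ft_force: [-0.5, -0.9, -1.7]
width: 0.0477
grip_force: 24.4
```

>>> arm_command:
  steps:
    - {"slide": [0, 0, -0.0005], "rot": [0, 0, 0], "grip": 0.3}
    - {"slide": [0, 0, -0.0005], "rot": [0, 0, 0], "grip": 0.3}
    - {"slide": [0, 0, -0.0005], "rot": [0, 0, 0], "grip": 0.3}
    - {"slide": [0, 0, -0.0005], "rot": [0, 0, 0], "grip": 0.3}
    - {"slide": [0, 0, 0], "rot": [0, 0, 0], "grip": 0.3}
    - {"slide": [0, 0, 0], "rot": [0, 0, 0], "grip": 0.3}
    - {"slide": [0, 0, 0], "rot": [0, 0, 0], "grip": 0.3}
    - {"slide": [0, 0, 0], "rot": [0, 0, 0], "grip": 0.3}

```text
time: 17.75
ee_pos: [0.4869, -0.1903, 0.1235]
eef_rot: [0.143, 0.99, 0.0, 0.001]
ft_force: [-1.0, 0.8, 8.4]
width: 0.0472
grip_force: 24.1
```

>>> arm_command:
  steps:
    - {"slide": [0, 0, 0.0005], "rot": [0, 0, 0], "grip": 0.3}
    - {"slide": [0, 0, 0], "rot": [0, 0, 0], "grip": 0.58}
    - {"slide": [0, 0, 0], "rot": [0, 0, 0], "grip": 0.65}
    - {"slide": [0, 0, 0], "rot": [0, 0, 0], "grip": 0.8}
    - {"slide": [0, 0, 0], "rot": [0, 0, 0], "grip": 1}
    - {"slide": [0, 0, 0], "rot": [0, 0, 0], "grip": 1}
    - {"slide": [0, 0, 0], "rot": [0, 0, 0], "grip": 1}
    - {"slide": [0, 0, 0], "rot": [0, 0, 0], "grip": 1}

```text
time: 18.75
ee_pos: [0.4861, -0.1904, 0.1231]
eef_rot: [0.143, 0.99, 0.0, 0.0]
ft_force: [-0.6, 0.4, -0.2]
width: 0.0862
grip_force: 0.0
```

>>> arm_command:
  steps:
    - {"slide": [0, 0, 0.01], "rot": [0, 0, 0], "grip": 1}
    - {"slide": [0, 0, 0.02], "rot": [0, 0, 0], "grip": 1}
    - {"slide": [0, 0, 0.03], "rot": [0, 0, 0], "grip": 1}
    - {"slide": [0, 0, 0.03], "rot": [0, 0, 0], "grip": 1}
    - {"slide": [0, 0, 0.03], "rot": [0, 0, 0], "grip": 1}
    - {"slide": [-0.03, 0, 0.03], "rot": [0, 0, 0], "grip": 1}
    - {"slide": [-0.03, 0, 0.02], "rot": [0, 0, 0], "grip": 1}
    - {"slide": [0, 0, 0], "rot": [0, 0, 0], "grip": 1}

```text
time: 19.75
ee_pos: [0.4255, -0.1913, 0.2954]
eef_rot: [0.144, 0.99, 0.001, 0.002]
ft_force: [0.2, -0.8, 0.4]
width: 0.0871
grip_force: 0.0
```

```bash
python3 m.py 9; python3 -c "
import cv2;b=cv2.resize(cv2.imread('pics/s9.png')[90:330,130:370],(600,600),interpolation=2);cv2.imwrite('pics/v9.png',b)"
```

```text
side leftbr (2.5, 4.0, 0.23)
side rightbr (0.625, 5.0, 0.3)
side end (0.125, 0.0, 0.81)
side cornerL (5.0, -5.0, 0.38)
top leftbr (-3.625, 0.5, 0.96)
top rightbr (4.0, -0.625, 0.88)
top end (0.0, 0.0, 0.99)
[-0.23964178  0.85483461 -0.06592671] [ 0.42630912 -0.19020507  0.29348044]
```

View pics/v9.png

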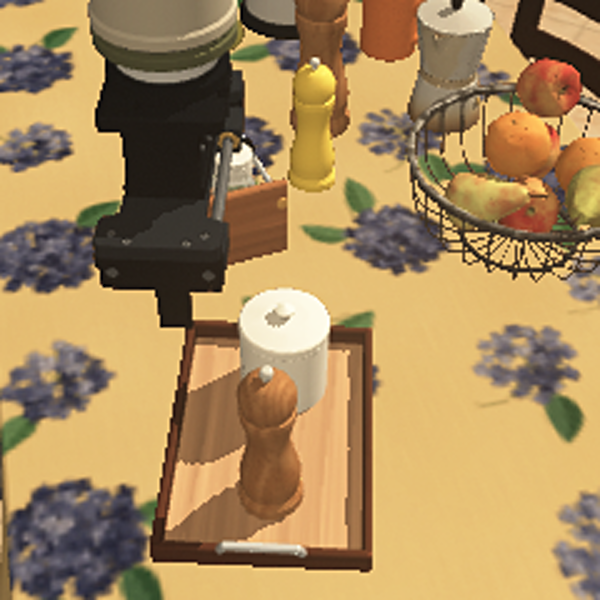

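The mill stands upright on the tray (crop (270,440)) beside the undisturbed white jar. The rack end and dividers match the earlier picture, and the gripper is clear.

```bash
python3 -c "
from bench import order;print(order.close_job())"
```

```text
the job is handed in; nothing more can be done
None
```

The pepper mill is loose from the rack and stands upright on the tray next to the white jar, the rack is where it was, no jar was seen to move, and the job is handed in at about 20 s of the 61 s allowed; no verdict came back.

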